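# Set the tile cutter's side gauge to 100 and hold it

### The arm

A 6-joint arm with a two-finger parallel gripper is mounted at the origin on the work surface. World frame = base frame: x ahead of the robot, y to its left, z up, the work surface at z = 0. Lengths are in mm, angles in rad, forces in N, time in s.
With the tool pointing down it reaches from about 275 to 1000 mm from the base axis. Payload 8.4 kg.
Tool frame: the origin (TCP) lies between the finger pads; the fingertips stand 8 mm ahead of it and the grasp point (between the pads) lies 11 mm behind it (tcp_to_tips is the distance from the TCP to the fingertips, in mm); z points along the fingers, y is the line along which they close (so a half turn about z gives the same grasp; the last joint's range is limited). The gripper opens to 85 mm and grips with 20 to 120 N. Pads are 22 mm wide; open, the fingers measure 114 mm over their backs; the gripper's body (76 mm by 85 mm) begins 54 mm behind the grasp point. The pads swing forward as they close: fully open they stand 13 mm farther back than shut.
Start: joints at [-1.343, 0.353, 1.633, -0, 1.155, -0.002], TCP at [142.363, -608.573, 239.281] pointing down, gripper open.
Joint ranges: [-2.63, 2.63], [-0.92, 2.1], [0.06, 2.66], [-1.3, 4.44], [0, 2.69], [-3.02, 3.02]. Speed limits (rad/s): [2.22, 2.22, 2.79, 3.14, 3.14, 3.14].

### API

Orientations are given as [roll, pitch, yaw] about the fixed x, y, z axes, in that order (R = Rz(yaw) Ry(pitch) Rx(roll)).
In Python, from rig import * gives the robot as it stands.
- The arm moves only by the tool step_arm, never from a script. Its argument "motion" is a list of rows, each an object with "claw": the finger opening in mm, from 0 to 85.4; "delta_pos": the shift along the tool's x, y, z in mm, a list of three; "turn": the turn about the tool's z in rad. In form: [{"claw": claw, "delta_pos": [dx, dy, dz], "turn": turn}, ...]. A call has 1 to 8 rows; each row shifts and turns the commanded pose from where the row before left it, along the tool's axes as they then stand; what a row does not reach is not made up. A row lasts 1/12 s, in which the tool goes at most 41.7 mm and 7.16 degrees, less where a joint would pass 70% of its speed; a pose out of reach is approached as far as the arm can. A call is refused whole if a number of a shift passes 41.7 or a number of a turn 0.125, either way. A call with a gripper value outside its range is refused whole. The fingers move at their own pace and stop on an object; "force" is the grip in N (left out, the last holds). Time passes only in rows, so rows that do not move let the fingers close. It gives the time, the measured TCP pose, the force, the opening and the grip force at its end, in the units of the state.
- sense(): the state, without advancing time (a new reading comes with each control period).
- grab_frame(name): name is "scene" or "top" or "wrist"; returns a dict with "img" (400x640x3 uint8, red, green, blue), "vertical_fov" (degrees; the focal length in pixels is half the picture's height over the tangent of half this angle, whatever the lens; pixels are square), "cx", "cy" (the principal point, pixels), "R" (3x3) and "t" (3): a world point X has camera coordinates R X + t. Camera axes: x right, y down, z forward; pixel columns grow to the right and rows downward; lengths in mm; the calibration is good to about 2 mm. A picture is of the moment at which its call begins. There is no depth.
- sign_off(): hands the job in; it is judged then, once.
The state is a dict: "clock": time; "qpos": joint angles; "qvel": joint speeds; "joint_efforts": joint torques, N m; "eef_pos": TCP position; "tcp_rot": TCP orientation; "contact_force": force on the tool from outside, world axes, zero at the start; "wrist_torque": the same for the moment, N m; "opening": opening from 0.0 (shut) to 1.0 (fully open); "grasp_force": force on a finger pad.
Only numpy, scipy, OpenCV 4.12 (cv2) and the standard library are available. Lean on these libraries where they do the work, as an engineer would, in place of code of your own. Each camera call takes 0.05 s, during which the arm holds its last target. There are 200 camera calls.

### The job

Set the side gauge of the tile cutter: swing its arm out until it is square to the bed, hard against its stop, and then squeeze the lock button in the end grip and draw the telescoping rod out until the 100 mm mark (the second long line) is level with the mouth of the sleeve. Its return spring would pull the rod back in, so finish holding it there on the mark, with the arm still square, for me to tighten the clamp screw; leave the other things on the bench and on the cutter where they are.

Things in the scene. Friction and masses are not known exactly. Their poses are not given: they have to be found in the camera images.
- cutter: Tile cutter, fixed to the bench; origin on the gauge's pivot axis at bench level, x along the bed from front (operator's end) to rear, z up. Bed 30 mm high: x -45 to 385 mm, y 50 to 210 mm. Rails above its middle line (y 130 mm) 90 mm high, posts and carriage 101 mm, carriage handle 165 mm. The gauge is on the -y side. Stop lug for the arm: x -13 to -25, y -20 to -32 mm, 54 mm high.
- gauge_pivot (a point): The pivot of the side gauge: on its vertical axis, at mid-height of the gauge arm, 46 mm above the bench. It is part of the fixed cutter and has the cutter's axes.
- sleeve_mouth (a point): Middle of the top edge of the sleeve's mouth, 140 mm from the pivot axis, 56 mm above the bench; x points outward along the arm. Marks on the rod are read at this edge. The sleeve is an aluminium box tube 26 mm wide, 20 mm high, with a black collar at the mouth and a small clamp thumbscrew on top that rises to 68 mm above the bench.
- grip_head: End grip on the rod: grey block 44 mm long (along the arm, x outward), 24 wide (y), 36 high (z up); origin at its centre, 46 mm above the bench, 172 mm plus the rod's reading from the pivot axis; free bench below. The lock button is in its -y side. Across the end of the arm, inner face 30 mm outward of the origin, a steel stop plate: y -14 to 46 mm, 20 mm below to 12 mm above the origin.
- gauge_arm (a joint): Swing of the gauge arm about the pivot, rad: 0 pointing along the bed (the cutter's +x), growing as it swings outward away from the bed (clockwise from above), to 1.571 when square to the bed (pointing along the cutter's -y) and hard against its stop. Stays where it is left (0.3 N m of friction).
- gauge_rod (a joint): How far the steel rod is drawn out, m: 0 home (start; locked), 0.115 fully out. Scale on its top: a mark every 10 mm, zero nearest the grip, long lines across the whole rod only at 50 and 100 mm. The mark level with the sleeve's mouth is the reading: at 0.100 the second long line is just there. Once unlocked it slides freely, but a light spring (about 2 N) draws it back home.
- lock_button (a joint): How far the black button (28 x 24 mm, centred in the grip's -y side) is in, m: 0 out, 0.005 fully in. Stands 6 mm proud: the grip is 30 mm wide over it, 25 mm with it in; pinch it and the opposite side together. Sprung: starts at about 6 N, fully in at 9 N. It locks the rod at home only: rod free to leave home with the button in 4 mm or more.
- coaster: Bystander: round terracotta coaster with a mosaic flower, 106 mm across, 15 mm high; origin at the centre of its underside.
- nippers: Bystander: tile nippers lying on the bench, about 180 mm long, 20 mm high; origin under the joint of the jaws.
- glue_bottle: Bystander: white glue bottle, 64 mm across, 150 mm high, standing; origin at the centre of its underside.
- spare_tile: Bystander: white ceramic tile strip, 100 x 50 x 7 mm, lying on the cutter's bed; origin at the centre of its underside.

How it is judged (in metres and radians):
On the way, in this order (a step that is already met when the one before it is completed fails the run):
1. the gauge arm is swung out square, against its stop (value of joint gauge_arm above 1.536 rad), for 0.2 s.
2. the lock is released and the rod drawn out to the 100 mm mark (value of joint gauge_rod above 0.097 m), for 0.2 s.
At the end, for the whole second after the job is handed in: The arm is square (within 2 degrees of its stop), the rod reads 100 mm within 3 mm at the sleeve's mouth, and it is at rest, held there against its return spring by the fingers on the end grip (more than 1.5 N of contact) (value of joint gauge_arm above 1.536 rad and value of joint gauge_rod between 0.097 and 0.103 m and contact force between the fingers and grip_head above 1.5 N and linear speed of grip_head below 0.02 m/s); the arm keeps its last pose, push and grip.
It fails at once if a bystander is moved by more than 20 mm (distance of any of coaster, nippers, glue_bottle, spare_tile from where it was at the start of the episode above 0.02 m).
It also fails if it takes over 38 s, if anything falls off the work surface, if the arm or the gripper's body presses on something with over 40 N, if the wrist force passes 120 N, or if a joint passes its speed limit or range.

## Working session

There is one attempt and no reset: what is moved stays moved. The work goes in short steps, Python scripts to look and compute and a tool call to move; the robot and the scene stay as the last step left them, time stands still between calls to the robot, and variables do not carry over. Pictures are saved under pics/ and viewed, at most 10 in all, crops included, and the job is handed in when it is done.

Besides the shell and the picture viewer there is one more tool, called after "Request:" by a JSON object that holds its "method" and its "body", one argument or row to a line. step_arm: Moves the arm, as the interface text tells. Its arguments: {"type":"object","properties":{"motion":{"type":"array","items":{"type":"object","properties":{"claw":{"type":"number"},"delta_pos":{"type":"array","items":{"type":"number"}},"turn":{"type":"number"}}}},"force":{"type":"number"}},"required":["motion"]}

```bash
mkdir -p pics; python3 - <<'E'
from rig import *
import cv2
for n in ["scene","top"]:
    f=grab_frame(n); cv2.imwrite(f"pics/{n}0.png",f["img"][:,:,::-1]); print(n,f["vertical_fov"],f["cx"],f["cy"],f["R"],f["t"])
print(sense())
E
```

```text
scene 53.96812894841429 321.8469783913294 195.68083881541028 [[-0.37603465  0.92654761  0.0103669 ]
 [ 0.66646047  0.27821866 -0.6916826 ]
 [-0.64376113 -0.2531875  -0.72212721]] [ 187.27272919 -358.10562851 1655.79907385]
top 53.995306752276264 313.2360278938456 194.33118878436258 [[-0.00768424 -0.9999482   0.00667414]
 [-0.99785306  0.00723369 -0.06509186]
 [ 0.06504021 -0.00715999 -0.99785696]] [  36.56463679  554.13765992 1177.21055177]
{'clock': 0.1, 'qpos': array([-1.34339905e+00,  3.53565751e-01,  1.63403957e+00,  1.21613804e-05,
        1.15524397e+00, -2.44305804e-03]), 'qvel': array([ 0.00198251, -0.0027557 , -0.00057691,  0.00031526, -0.00213604,
       -0.0002744 ]), 'joint_efforts': array([ 3.01208649e-05, -6.06359625e+01, -3.42821789e+01,  2.10737676e-05,
        3.81489095e-03,  4.35693934e-06]), 'eef_pos': array([ 142.27162214, -608.16074191,  238.65361307]), 'tcp_rot': array([-3.14033605e+00, -1.41901906e-05,  2.29835413e-01]), 'contact_force': array([ 0.02462633, -0.17035204, -0.02916259]), 'wrist_torque': array([-0.00998767,  0.01085063, -0.05873241]), 'grasp_force': 0.0, 'opening': 0.9981534351216595}
```

View pics/top0.png

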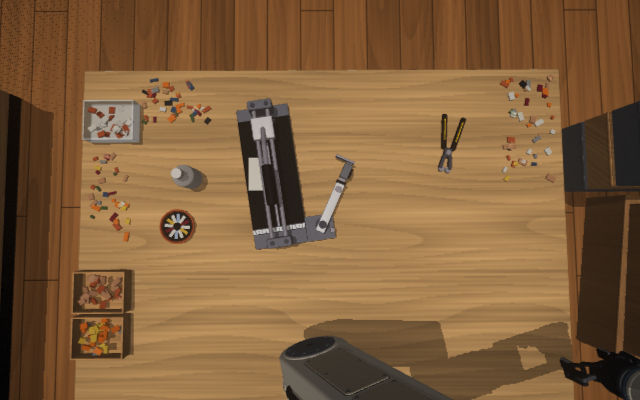

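View pics/scene0.png

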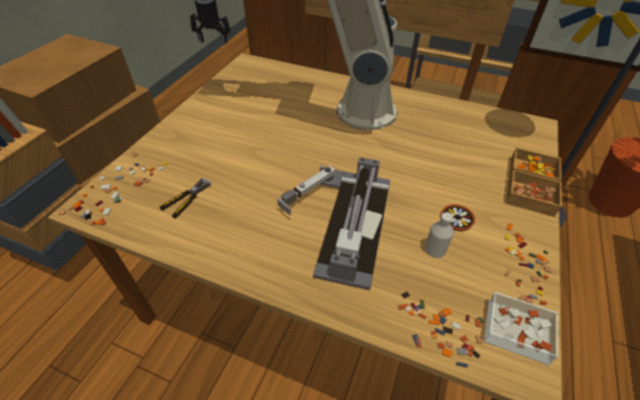

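```bash
cat > h.py <<'E'
from rig import *
import numpy as np, cv2
def ray(f,u,v,z):
    R=np.array(f["R"]);t=np.array(f["t"]);fl=200/np.tan(np.radians(f["vertical_fov"])/2)
    c=-R.T@t; d=R.T@np.array([(u-f["cx"])/fl,(v-f["cy"])/fl,1]); return c+d*(z-c[2])/d[2]
def proj(f,X):
    R=np.array(f["R"]);t=np.array(f["t"]);fl=200/np.tan(np.radians(f["vertical_fov"])/2)
    c=R@np.array(X)+t; return np.array([f["cx"]+fl*c[0]/c[2],f["cy"]+fl*c[1]/c[2]])
E
python3 - <<'E'
from h import *
f=grab_frame("top")
c=f["img"][90:260,225:375,::-1]
c=cv2.resize(c,(525,595),interpolation=cv2.INTER_CUBIC); cv2.imwrite("pics/c1.png",c)
for u,v,z in [(322,226,56),(347,165,64),(275,243,30),(262,103,30)]: print(u,v,ray(f,u,v,z))
E
```

```text
322 226 [458.67075394   7.71569379  56.        ]
347 165 [637.17195193 -67.27195958  64.        ]
275 243 [408.73127858 147.86396529  30.        ]
262 103 [834.5648446  187.01025778  30.        ]
```

View pics/c1.png

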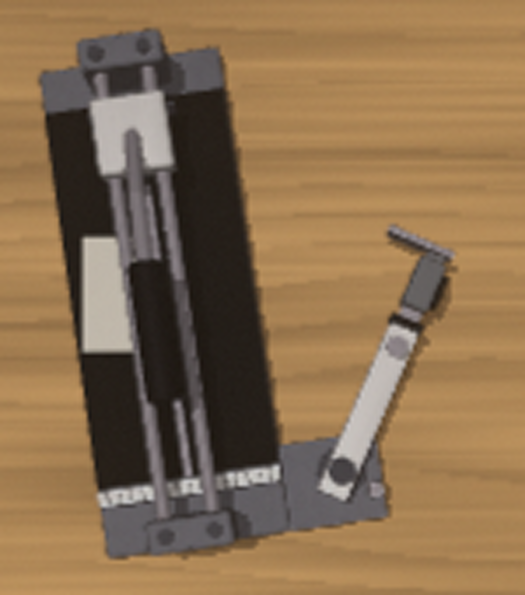

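```bash
python3 - <<'E'
from h import *
f=grab_frame("top")
def P(x,y,z): return ray(f,225+(x+.5)/3.5-.5,90+(y+.5)/3.5-.5,z)
RL,RR,FR,FL=[P(*p,30)[:2] for p in [(42,73),(220,48),(290,528),(107,557)]]
print(RL,RR,FR,FL, [np.linalg.norm(a-b) for a,b in [(RL,RR),(RR,FR),(FR,FL),(FL,RL)]])
d=(RL+RR-FL-FR); a=np.arctan2(d[1],d[0]); d2=(RL+FL-RR-FR); a2=np.arctan2(d2[1],d2[0])-np.pi/2
print("yaw",a,a2)
ex=np.array([np.cos(a),np.sin(a)]);ey=np.array([-ex[1],ex[0]])
cen=(RL+RR+FR+FL)/4; piv=cen-170*ex-130*ey; print("pivot from bed",piv)
for z in (56,62): print("pivot direct",P(342,471,z))
pv=P(342,471,58)[:2]
for p,z in [((423,283),64),((398,347),68),((390,230),58),((452,257),58)]:
    q=P(*p,z)[:2]; r=q-piv; print(q,np.linalg.norm(r),np.arctan2(r@ey,r@ex), np.linalg.norm(q-pv))
print("lug",P(377,490,54), piv-19*ex-26*ey)
E
```

```text
[811.70888806 264.31861934] [833.0117862  109.08457194] [415.37914586  50.72879283] [392.04639587 206.88329054] [np.float64(156.6889368757044), np.float64(421.6899562839835), np.float64(157.88807547761206), np.float64(423.5745794299987)]
yaw 0.13742025379998546 0.1423740430206475
pivot from bed [462.4476564    5.69138438]
pivot direct [463.88385678   6.62026961  56.        ]
pivot direct [463.95026941   6.79885304  62.        ]
[620.9183917  -62.64286184] 172.5761952076068 -0.544539474827611 171.63485665132757
[566.82998623 -40.70791358] 114.2303183533537 -0.5557017923640765 113.30906082049863
[666.99663691 -35.82585222] 208.71982742617695 -0.3376696164014059 207.4910585000356
[643.6239402  -88.00947743] 203.97229545676788 -0.6147176958748963 203.13689680115402
lug [447.74068463 -22.65861734  54.        ] [447.18846718 -22.66628027]
```

Request:
{"method": "step_arm", "body": {
  "motion": [
    {"claw": 85, "delta_pos": [0, 0, 0], "turn": 0.1065},
    {"claw": 85, "delta_pos": [0, 0, 0], "turn": 0.1065},
    {"claw": 85, "delta_pos": [0, 0, 0], "turn": 0.1065},
    {"claw": 85, "delta_pos": [0, 0, 0], "turn": 0.1065},
    {"claw": 85, "delta_pos": [0, 0, 0], "turn": 0.1065},
    {"claw": 85, "delta_pos": [0, 0, 0], "turn": 0.1065},
    {"claw": 85, "delta_pos": [0, 0, 0], "turn": 0}
  ]
}}

```text
clock: 0.78
eef_pos: [142.3, -608.4, 239.1]
tcp_rot: [-3.141, 0.0, -0.414]
contact_force: [-0.6, -0.5, 1.0]
opening: 0.992
grasp_force: 0.0
```

```bash
cat >> h.py <<'E'
def d2(tx,ty,tz):
    s=sense();p=s["eef_pos"];y=s["tcp_rot"][2];d=np.array([tx,ty])-p[:2]
    print("t",s["clock"],"pos",p.round(1),"yaw",round(y,4),"tool d",(d@[np.cos(y),np.sin(y)]).round(1),(d@[np.sin(y),-np.cos(y)]).round(1),(p[2]-tz).round(1),"F",s["contact_force"].round(1),s["grasp_force"],s["opening"],"q",s["qpos"].round(2))
E
python3 -c "
from h import *
d2(621,-62.4,180)"
```

```text
t 0.7833 pos [ 142.3 -608.4  239.1] yaw -0.414 tool d 218.6 -692.5 59.1 F [-0.6 -0.5  1. ] 0.0 0.9918790084810899 q [-1.34  0.35  1.63  0.    1.16  0.64]
```

Request:
{"method": "step_arm", "body": {
  "motion": [
    {"claw": 85, "delta_pos": [10.9, -34.6, 0], "turn": 0},
    {"claw": 85, "delta_pos": [10.9, -34.6, 0], "turn": 0},
    {"claw": 85, "delta_pos": [10.9, -34.6, 0], "turn": 0},
    {"claw": 85, "delta_pos": [10.9, -34.6, 0], "turn": 0},
    {"claw": 85, "delta_pos": [10.9, -34.6, 0], "turn": 0},
    {"claw": 85, "delta_pos": [10.9, -34.6, 0], "turn": 0},
    {"claw": 85, "delta_pos": [10.9, -34.6, 0], "turn": 0},
    {"claw": 85, "delta_pos": [10.9, -34.6, 0], "turn": 0}
  ]
}}

```text
clock: 1.45
eef_pos: [333.3, -387.8, 239.4]
tcp_rot: [3.142, -0.0, -0.405]
contact_force: [0.1, -0.6, 0.4]
opening: 0.991
grasp_force: 0.0
```

Request:
{"method": "step_arm", "body": {
  "motion": [
    {"claw": 85, "delta_pos": [10.9, -34.6, 0], "turn": 0},
    {"claw": 85, "delta_pos": [10.9, -34.6, 0], "turn": 0},
    {"claw": 85, "delta_pos": [10.9, -34.6, 0], "turn": 0},
    {"claw": 85, "delta_pos": [10.9, -34.6, 0], "turn": 0},
    {"claw": 85, "delta_pos": [10.9, -34.6, 0], "turn": 0},
    {"claw": 85, "delta_pos": [10.9, -34.6, 0], "turn": 0},
    {"claw": 85, "delta_pos": [10.9, -34.6, 0], "turn": 0},
    {"claw": 85, "delta_pos": [10.9, -34.6, 0], "turn": 0}
  ]
}}

```text
clock: 2.12
eef_pos: [523.5, -168.4, 239.3]
tcp_rot: [3.142, -0.0, -0.405]
contact_force: [0.4, -0.7, -0.2]
opening: 0.995
grasp_force: 0.0
```

```bash
python3 -c "
from h import *
d2(621,-62.4,150)"
```

```text
t 2.1167 pos [ 523.5 -168.4  239.3] yaw -0.405 tool d 47.8 -135.9 89.3 F [ 0.4 -0.7 -0.2] 0.0 0.9951533553515054 q [-0.31  0.24  1.79 -0.    1.11  1.66]
```

Request:
{"method": "step_arm", "body": {
  "motion": [
    {"claw": 85, "delta_pos": [11.2, -33.6, 15], "turn": 0},
    {"claw": 85, "delta_pos": [11.2, -33.6, 15], "turn": 0},
    {"claw": 85, "delta_pos": [11.2, -33.6, 15], "turn": 0},
    {"claw": 85, "delta_pos": [11.2, -33.6, 15], "turn": 0},
    {"claw": 85, "delta_pos": [0, 0, 15], "turn": 0},
    {"claw": 85, "delta_pos": [0, 0, 0], "turn": 0}
  ]
}}

```text
clock: 2.62
eef_pos: [616.3, -62.8, 161.0]
tcp_rot: [3.14, 0.005, -0.403]
contact_force: [-0.7, -1.2, -1.0]
opening: 0.995
grasp_force: 0.0
```

```bash
python3 -c "
from h import *
d2(621,-62.4,35)
f=grab_frame('wrist');cv2.imwrite('pics/w1.png',f['img'][:,:,::-1])
c,s=np.cos(-.409),np.sin(-.409)
print('exp grip top ends',[proj(f,[463.3+r*c,6.2+r*s,64]).round() for r in (150,172,194)], 'plate',[proj(f,[463.3+202*c-y*s,6.2+202*s+y*c,58]).round() for y in (-14,46)])
"
```

```text
t 2.6167 pos [616.3 -62.8 161. ] yaw -0.4031 tool d 4.2 -2.2 126.0 F [-0.7 -1.2 -1. ] 0.0 0.9949454815544186 q [-0.1   0.43  1.71  0.    1.01  1.87]
exp grip top ends [array([313., 220.]), array([313., 196.]), array([313., 172.])] plate [array([329., 161.]), array([260., 161.])]
```

View pics/w1.png

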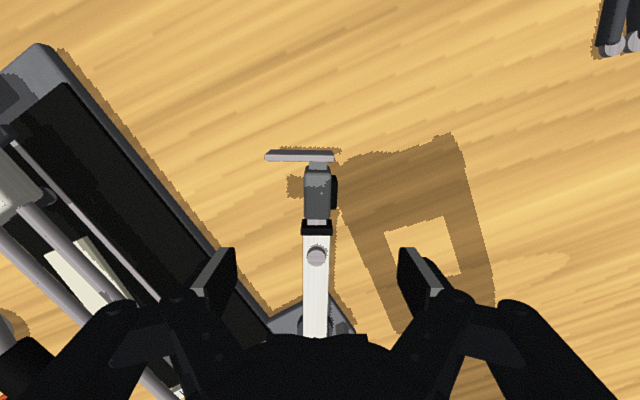

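Request:
{"method": "step_arm", "body": {
  "motion": [
    {"claw": 85, "delta_pos": [0, 0, 20], "turn": 0.015},
    {"claw": 85, "delta_pos": [0, 0, 20], "turn": 0},
    {"claw": 85, "delta_pos": [0, 0, 20], "turn": 0},
    {"claw": 85, "delta_pos": [0, 0, 0], "turn": 0},
    {"claw": 85, "delta_pos": [0, 0, 0], "turn": 0}
  ]
}}

```text
clock: 3.08
eef_pos: [616.4, -65.4, 104.7]
tcp_rot: [3.141, 0.001, -0.424]
contact_force: [0.4, 0.5, 0.4]
opening: 0.996
grasp_force: 0.0
```

```bash
python3 -c "
from h import *
d2(620,-65,35)
"
```

```text
t 3.0833 pos [616.4 -65.4 104.7] yaw -0.4241 tool d 3.1 -1.9 69.7 F [0.4 0.5 0.4] 0.0 0.9959464597112 q [-0.11  0.5   1.75 -0.    0.9   1.89]
```

Request:
{"method": "step_arm", "body": {
  "motion": [
    {"claw": 85, "delta_pos": [1, -0.6, 18], "turn": 0},
    {"claw": 85, "delta_pos": [1, -0.6, 18], "turn": 0},
    {"claw": 85, "delta_pos": [1, -0.6, 18], "turn": 0},
    {"claw": 85, "delta_pos": [0, 0, 16], "turn": 0},
    {"claw": 85, "delta_pos": [0, 0, 0], "turn": 0},
    {"claw": 50, "delta_pos": [0, 0, 0], "turn": 0},
    {"claw": 50, "delta_pos": [0, 0, 0], "turn": 0},
    {"claw": 50, "delta_pos": [0, 0, 0], "turn": 0}
  ],
  "force": 25
}}

```text
clock: 3.75
eef_pos: [621.9, -64.5, 36.2]
tcp_rot: [-3.141, -0.003, -0.424]
contact_force: [0.3, 0.3, 0.1]
opening: 0.602
grasp_force: 0.0
```

```bash
python3 -c "
from h import *
d2(620,-65,35)
f=grab_frame('wrist');cv2.imwrite('pics/w2.png',f['img'][:,:,::-1])
"
```

```text
t 3.75 pos [621.9 -64.5  36.2] yaw -0.4242 tool d -1.5 1.2 1.2 F [0.3 0.3 0.1] 0.0 0.6023457441319836 q [-0.11  0.6   1.77 -0.    0.78  1.89]
```

View pics/w2.png

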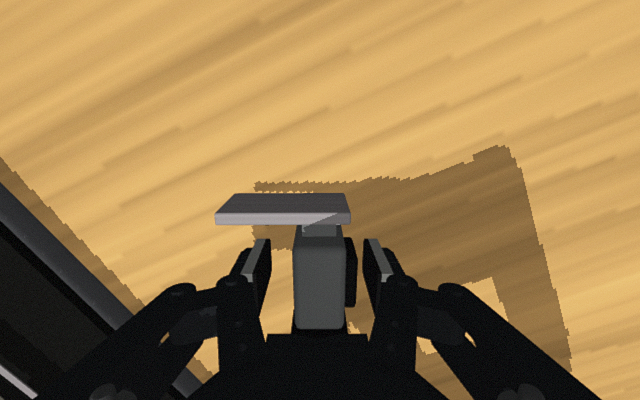

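Request:
{"method": "step_arm", "body": {
  "motion": [
    {"claw": 50, "delta_pos": [0, 2.5, 1], "turn": 0},
    {"claw": 40, "delta_pos": [0, 0, 0], "turn": 0},
    {"claw": 20, "delta_pos": [0, 0, 0], "turn": 0},
    {"claw": 20, "delta_pos": [0, 0, 0], "turn": 0},
    {"claw": 15, "delta_pos": [0, 0, 0], "turn": 0},
    {"claw": 15, "delta_pos": [0, 0, 0], "turn": 0},
    {"claw": 15, "delta_pos": [0, 0, 0], "turn": 0},
    {"claw": 15, "delta_pos": [0, 0, 0], "turn": 0}
  ],
  "force": 25
}}

```text
clock: 4.47
eef_pos: [619.9, -66.4, 33.7]
tcp_rot: [-3.141, -0.0, -0.424]
contact_force: [-0.7, 0.1, 5.9]
opening: 0.29
grasp_force: 30.1
```

```bash
cat > plan.py <<'E'
from h import *
import sys
# print tool-frame rows for arc: r0,r1, world angle end, n rows
def arc(piv,r0,r1,a0,a1,n,yaw0):
    a=np.linspace(a0,a1,n+1); r=np.linspace(r0,r1,n+1)
    P=np.array(piv)+np.c_[r*np.cos(a),r*np.sin(a)]
    y=yaw0+(a-a0)
    for i in range(n):
        d=P[i+1]-P[i]; print((d@[np.cos(y[i]),np.sin(y[i])]).round(2),(d@[np.sin(y[i]),-np.cos(y[i])]).round(2),(y[i]-y[i+1]).round(4))
E
python3 -c "
from plan import *
d2(620,-65,35)
p=sense()['eef_pos'][:2];r=p-np.array([463.3,6.2]);print(np.linalg.norm(r),np.arctan2(r[1],r[0]))
arc([463.3,6.2],172,172,-.42,-.5,1,-.42)
"
```

```text
t 4.4667 pos [619.9 -66.4  33.7] yaw -0.4244 tool d -0.5 -1.4 -1.3 F [-0.7  0.1  5.9] 30.070422291755676 0.28992127418933833 q [-0.11  0.6   1.77  0.    0.77  1.89]
172.60902584349108 -0.4343913846468159
-0.55 13.75 0.08
```

Request:
{"method": "step_arm", "body": {
  "motion": [
    {"claw": 15, "delta_pos": [-0.14, 6.9, 0], "turn": 0.04},
    {"claw": 15, "delta_pos": [-0.55, 13.8, 0], "turn": 0.08},
    {"claw": 15, "delta_pos": [-0.55, 13.8, 0], "turn": 0.08},
    {"claw": 15, "delta_pos": [-0.55, 13.8, 0], "turn": 0.08},
    {"claw": 15, "delta_pos": [-0.55, 13.8, 0], "turn": 0.08},
    {"claw": 15, "delta_pos": [-0.14, 6.9, 0], "turn": 0.04},
    {"claw": 15, "delta_pos": [0, 0, 0], "turn": 0}
  ]
}}

```text
clock: 5.05
eef_pos: [578.9, -122.9, 33.7]
tcp_rot: [-3.141, 0.0, -0.828]
contact_force: [-0.9, 1.2, 5.5]
opening: 0.285
grasp_force: 30.1
```

```bash
cat > st.py <<'E'
from plan import *
d2(463.3+172*np.cos(-1.432),6.2+172*np.sin(-1.432),35)
p=sense()['eef_pos'][:2];r=p-np.array([463.3,6.2]);print(np.linalg.norm(r),np.arctan2(r[1],r[0]),sense()['wrist_torque'])
E
python3 st.py
```

```text
t 5.05 pos [ 578.9 -122.9   33.7] yaw -0.8284 tool d -31.6 95.5 -1.3 F [-0.9  1.2  5.5] 30.14313519001007 0.28462763403361674 q [-0.21  0.56  1.84  0.    0.74  2.19]
173.24335009992092 -0.8405921295023734 [ 0.185983   0.3288705 -0.3130846]
```

Request:
{"method": "step_arm", "body": {
  "motion": [
    {"claw": 15, "delta_pos": [-0.14, 6.9, 0], "turn": 0.04},
    {"claw": 15, "delta_pos": [-0.6, 13.8, 0], "turn": 0.08},
    {"claw": 15, "delta_pos": [-0.6, 13.8, 0], "turn": 0.08},
    {"claw": 15, "delta_pos": [-0.6, 13.8, 0], "turn": 0.08},
    {"claw": 15, "delta_pos": [-0.6, 13.8, 0], "turn": 0.08},
    {"claw": 15, "delta_pos": [-0.6, 13.8, 0], "turn": 0.08},
    {"claw": 15, "delta_pos": [-0.14, 6.9, 0], "turn": 0.04},
    {"claw": 15, "delta_pos": [0, 0, 0], "turn": 0}
  ]
}}

```text
clock: 5.72
eef_pos: [506.7, -162.0, 33.6]
tcp_rot: [3.142, 0.0, -1.308]
contact_force: [-0.5, 3.1, 6.3]
opening: 0.283
grasp_force: 30.0
```

Request:
{"method": "step_arm", "body": {
  "motion": [
    {"claw": 15, "delta_pos": [-0.1, 5, 0], "turn": 0.03},
    {"claw": 15, "delta_pos": [-0.1, 5, 0], "turn": 0.03},
    {"claw": 15, "delta_pos": [0, 0, 0], "turn": 0},
    {"claw": 15, "delta_pos": [0, 0, 0], "turn": 0}
  ]
}}

```text
clock: 6.05
eef_pos: [497.6, -164.0, 33.6]
tcp_rot: [3.141, 0.0, -1.365]
contact_force: [-2.5, 0.9, 6.8]
opening: 0.286
grasp_force: 29.9
```

```bash
python3 st.py
```

```text
t 6.05 pos [ 497.6 -164.    33.6] yaw -1.3651 tool d -2.1 10.3 -1.4 F [-2.5  0.9  6.8] 29.90934133529663 0.286327783398967 q [-0.32  0.49  1.99  0.    0.66  2.61]
173.6739831845958 -1.3718893180021827 [ 0.17436106  0.36423626 -0.01683996]
```

Request:
{"method": "step_arm", "body": {
  "motion": [
    {"claw": 15, "delta_pos": [-0.1, 5, 0], "turn": 0.03},
    {"claw": 15, "delta_pos": [-0.1, 5, 0], "turn": 0.03},
    {"claw": 15, "delta_pos": [0, 0, 0], "turn": 0},
    {"claw": 15, "delta_pos": [0, 0, 0], "turn": 0}
  ]
}}

```text
clock: 6.38
eef_pos: [487.6, -165.7, 33.5]
tcp_rot: [3.141, 0.0, -1.425]
contact_force: [-1.6, 0.8, 7.8]
opening: 0.291
grasp_force: 29.8
```

```bash
python3 st.py
```

```text
t 6.3833 pos [ 487.6 -165.7   33.5] yaw -1.4248 tool d -1.6 0.3 -1.5 F [-1.6  0.8  7.8] 29.812754094600677 0.2911804030994011 q [-0.33  0.48  2.01 -0.    0.65  2.67]
173.58474141159644 -1.4303107373412702 [0.21126248 0.37371488 0.11058172]
```

Request:
{"method": "step_arm", "body": {
  "motion": [
    {"claw": 15, "delta_pos": [0, 2, 0], "turn": 0.01},
    {"claw": 15, "delta_pos": [0, 0, 0], "turn": 0},
    {"claw": 15, "delta_pos": [0, 0, 0], "turn": 0}
  ]
}}

```text
clock: 6.63
eef_pos: [486.8, -166.2, 33.7]
tcp_rot: [-3.14, -0.001, -1.434]
contact_force: [2.2, 1.5, 4.8]
opening: 0.29
grasp_force: 31.1
```

```bash
python3 st.py
```

```text
t 6.6333 pos [ 486.8 -166.2   33.7] yaw -1.434 tool d -2.0 -0.6 -1.3 F [2.2 1.5 4.8] 31.137524843215942 0.2898266014489421 q [-0.33  0.48  2.01  0.    0.65  2.67]
173.974189457273 -1.4354256670112688 [ 0.26057564 -0.10640624  0.3074567 ]
```

Request:
{"method": "step_arm", "body": {
  "motion": [
    {"claw": 15, "delta_pos": [0, 2, 0], "turn": 0},
    {"claw": 15, "delta_pos": [0, 0, 0], "turn": 0},
    {"claw": 15, "delta_pos": [0, 0, 0], "turn": 0},
    {"claw": 15, "delta_pos": [0, 0, 0], "turn": 0}
  ]
}}

```text
clock: 6.97
eef_pos: [486.6, -166.7, 33.9]
tcp_rot: [-3.137, -0.002, -1.434]
contact_force: [7.2, 1.7, 2.4]
opening: 0.286
grasp_force: 32.6
```

```bash
python3 st.py
```

```text
t 6.9667 pos [ 486.6 -166.7   33.9] yaw -1.4342 tool d -2.5 -0.9 -1.1 F [7.2 1.7 2.4] 32.58592754602432 0.28645256077362863 q [-0.33  0.48  2.02  0.    0.64  2.67]
174.48821667090513 -1.4370719664465539 [ 0.32383393 -0.77125952  0.16285601]
```

Request:
{"method": "step_arm", "body": {
  "motion": [
    {"claw": 15, "delta_pos": [8, 0, 0], "turn": 0},
    {"claw": 15, "delta_pos": [18, 0, 0], "turn": 0},
    {"claw": 15, "delta_pos": [18, 0, 0], "turn": 0},
    {"claw": 15, "delta_pos": [18, 0, 0], "turn": 0},
    {"claw": 15, "delta_pos": [18, 0, 0], "turn": 0},
    {"claw": 15, "delta_pos": [12, 0, 0], "turn": 0},
    {"claw": 15, "delta_pos": [0, 0, 0], "turn": 0},
    {"claw": 15, "delta_pos": [0, 0, 0], "turn": 0}
  ]
}}

```text
clock: 7.63
eef_pos: [499.3, -258.8, 33.8]
tcp_rot: [-3.137, -0.002, -1.436]
contact_force: [10.6, 3.5, 1.4]
opening: 0.289
grasp_force: 33.0
```

```bash
python3 st.py; python3 - <<'E'
from h import *
for n in ("wrist","top"):
    f=grab_frame(n); cv2.imwrite(f"pics/{n}3.png",f["img"][:,:,::-1])
    c,s=np.cos(-1.432),np.sin(-1.432)
    print(n,[(r,proj(f,[463.3+r*c,6.2+r*s,z]).round(1)) for r,z in ((0,56),(140,56),(150,50),(240,50),(250,64))])
E
```

```text
t 7.6333 pos [ 499.3 -258.8   33.8] yaw -1.4356 tool d -95.4 -0.6 -1.2 F [10.6  3.5  1.4] 32.96120882034302 0.28940653204803324 q [-0.48  0.53  1.91  0.    0.69  2.52]
267.3945437375969 -1.4356501515397522 [ 0.45127619 -1.04231912  0.19125483]
wrist [(0, array([315.3, 588.5])), (140, array([314.4, 463.9])), (150, array([314.5, 441.2])), (240, array([313.7, 320.6])), (250, array([313.1, 324.6]))]
top [(0, array([322.5, 224.4])), (140, array([369.6, 217.4])), (150, array([372.6, 217. ])), (240, array([402.7, 212.5])), (250, array([407.2, 211.9]))]
```

View pics/wrist3.png

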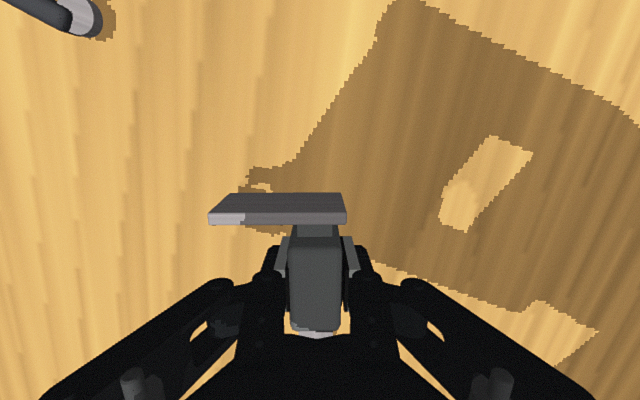

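```bash
python3 - <<'E'
from h import *
f=grab_frame("top"); g=grab_frame("scene")
c,s=np.cos(-1.432),np.sin(-1.432)
for n in (140,150,200,250): print(n, proj(g,[463.3+n*c,6.2+n*s,56]).round(1))
a=f["img"][190:250,300:430,::-1]; b=g["img"][150:230,230:360,::-1]
a=cv2.resize(a,None,fx=5,fy=5,interpolation=cv2.INTER_CUBIC)[:290]; b=cv2.resize(b,None,fx=5,fy=5,interpolation=cv2.INTER_CUBIC)[:300]
cv2.imwrite("pics/comp.png",np.vstack([a,b]))
E
```

```text
140 [287.7 162.8]
150 [284.9 162.3]
200 [271.  159.8]
250 [257.2 157.4]
```

View pics/comp.png

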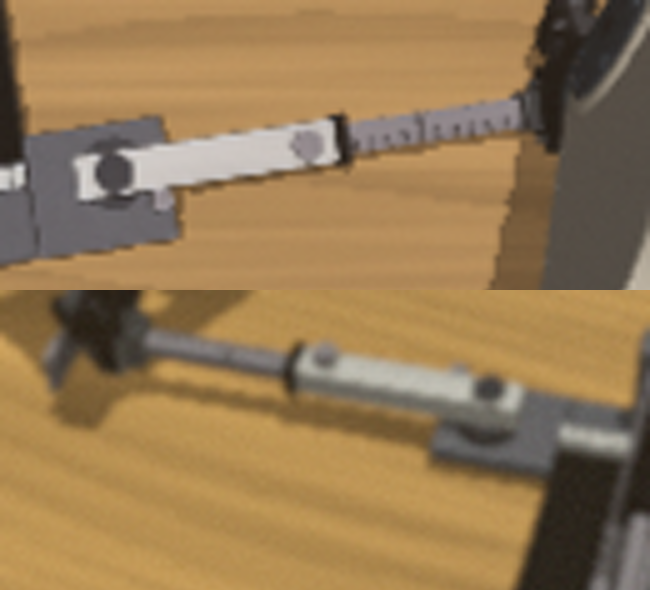

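Request:
{"method": "step_arm", "body": {
  "motion": [
    {"claw": 15, "delta_pos": [5, 0, 0], "turn": 0},
    {"claw": 15, "delta_pos": [1.5, 0, 0], "turn": 0},
    {"claw": 15, "delta_pos": [0, 0, 0], "turn": 0},
    {"claw": 15, "delta_pos": [0, 0, 0], "turn": 0}
  ]
}}

```text
clock: 8.17
eef_pos: [500.2, -264.4, 33.9]
tcp_rot: [-3.137, -0.002, -1.435]
contact_force: [10.0, 3.2, 0.5]
opening: 0.291
grasp_force: 32.8
```

```bash
python3 st.py; python3 - <<'E'
from h import *
I=[]
for i in range(6): f=grab_frame("top"); I.append(f["img"].astype(np.float32))
g=np.mean(I,0).mean(2); np.save("g.npy",g)
c,s=np.cos(-1.432),np.sin(-1.432); n=np.array([-s,c])
# intensity profile along the arm at rod-top height, averaged over central +-3 mm
for r in np.arange(128,250,1.0):
    v=[]
    for o in np.linspace(-4,4,9):
        p=proj(f,[463.3+r*c+o*n[0],6.2+r*s+o*n[1],54]); v.append(cv2.remap(g,np.float32([[p[0]]]),np.float32([[p[1]]]),cv2.INTER_CUBIC)[0,0])
    print(int(r),int(np.mean(v[:4])),int(np.mean(v[5:])),end=" | ")
a=cv2.resize(np.mean(I,0)[195:235,315:415,::-1],None,fx=8,fy=8,interpolation=cv2.INTER_CUBIC); cv2.imwrite("pics/z.png",a)
E
```

```text
t 8.1667 pos [ 500.2 -264.4   33.9] yaw -1.4345 tool d -101.1 -0.7 -1.1 F [10.   3.2  0.5] 32.82314836978912 0.29123101921148437 q [-0.49  0.53  1.9   0.    0.7   2.51]
273.09091162379445 -1.4353976173806497 [ 0.43201592 -1.03728469  0.11355495]
128 200 197 | 129 184 192 | 130 156 169 | 131 125 129 | 132 89 86 | 133 59 49 | 134 46 32 | 135 40 34 | 136 37 41 | 137 42 48 | 138 54 59 | 139 69 80 | 140 85 103 | 141 105 124 | 142 123 141 | 143 134 147 | 144 139 143 | 145 139 140 | 146 134 140 | 147 125 139 | 148 112 137 | 149 99 136 | 150 96 135 | 151 107 136 | 152 125 139 | 153 138 141 | 154 140 140 | 155 136 139 | 156 130 137 | 157 124 134 | 158 119 129 | 159 118 126 | 160 123 127 | 161 131 133 | 162 137 138 | 163 138 141 | 164 136 140 | 165 132 138 | 166 126 136 | 167 121 133 | 168 118 132 | 169 121 133 | 170 128 136 | 171 134 139 | 172 138 140 | 173 138 140 | 174 136 140 | 175 133 139 | 176 129 139 | 177 120 139 | 178 107 138 | 179 95 137 | 180 94 136 | 181 107 137 | 182 125 139 | 183 136 139 | 184 136 137 | 185 129 134 | 186 119 130 | 187 105 120 | 188 93 106 | 189 91 96 | 190 103 98
[... 240 characters left out ...]
 208 106 136 | 209 97 134 | 210 97 133 | 211 110 135 | 212 127 138 | 213 137 140 | 214 137 139 | 215 132 138 | 216 125 136 | 217 117 132 | 218 111 127 | 219 112 125 | 220 120 128 | 221 130 134 | 222 136 140 | 223 137 141 | 224 134 140 | 225 129 137 | 226 124 135 | 227 119 133 | 228 117 133 | 229 122 135 | 230 129 138 | 231 135 141 | 232 138 142 | 233 138 142 | 234 136 142 | 235 133 141 | 236 129 141 | 237 120 140 | 238 106 139 | 239 96 139 | 240 98 139 | 241 112 140 | 242 129 142 | 243 139 143 | 244 139 141 | 245 133 140 | 246 121 134 | 247 108 119 | 248 93 100 | 249 76 82 | [ WARN:0@5.730] global loadsave.cpp:1063 imwrite_ Unsupported depth image for selected encoder is fallbacked to CV_8U.
```

View pics/z.png

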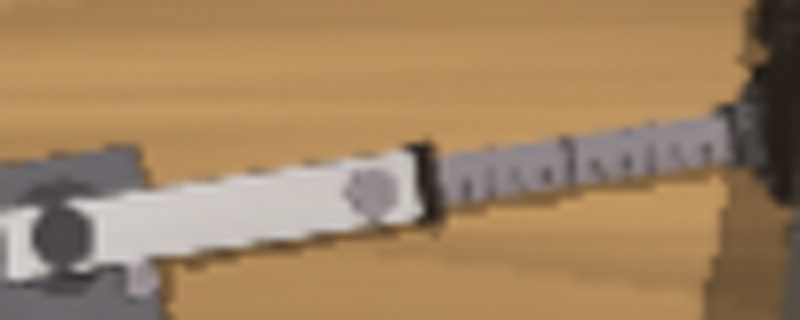

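```bash
python3 -c "
from h import *
print(sense()['eef_pos'],sense()['clock']); print(sign_off())"
```

```text
[ 500.13759782 -264.27179047   33.8501784 ] 8.4667
the job is handed in; nothing more can be done
None
```

The job is handed in: the gauge arm is square and pressed on its stop at about 10 N, and the rod is held at 100 mm (read from the top camera as 99.4–100.2 mm) with the button squeezed in and about 33 N of grip; sign-off returned no verdict.

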